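# Open the push-and-turn safety cap of the square canister

### The arm

A 6-joint arm with a two-finger parallel gripper is mounted at the origin on a cart in front of the work surface, level with it; the furniture and walls round the work are solid. World frame = base frame: x ahead of the robot, y to its left, z up, the work surface at z = 0. Lengths are in m, angles in rad, forces in N, time in s.
With the tool pointing down it reaches from about 0.325 to 0.775 m from the base axis. Payload 5.5 kg.
Tool frame: the origin (TCP) lies between the finger pads; the fingertips stand 8 mm ahead of it and the grasp point (between the pads) lies 11 mm behind it (tcp_to_tips is the distance from the TCP to the fingertips, in m); z points along the fingers, y is the line along which they close (so a half turn about z gives the same grasp; the last joint's range is limited). The gripper opens to 88 mm and grips with 3 to 60 N. Pads are 20 mm wide; open, the fingers measure 115 mm over their backs; the gripper's body (75 mm by 178 mm) begins 61 mm behind the grasp point.
Start: joints at [1.064, 0.091, 1.231, -0, 1.82, -0.057], TCP at [0.261, 0.54, 0.231] pointing down, gripper open.
Joint ranges: [-2.87, 2.87], [-0.86, 2.18], [0.17, 2.46], [-1.51, 4.65], [0.06, 2.69], [-2.65, 2.65]. Speed limits (rad/s): [2.57, 2.57, 3.01, 3.14, 3.14, 3.14].

### API

Orientations are given as a unit quaternion [w, x, y, z].
In Python, from bench import * gives the robot as it stands. Calls block until the motion is done:
- move_to(position, orientation): joint-space move of the TCP to a pose.
- move_l(position, speed=0.15, orientation=None): straight line of the TCP; orientation=None keeps the orientation; speed is the mean speed in m/s.
- movej(angles): joint-space move.
- gripper_open() and close(): open the fingers fully, or close them until they stop; the grip force is fixed at half the most.
- hold(seconds).
- inverse_kinematics(position, orientation): joint angles nearest the present ones, or None.
- state(): the state.
- get_image(name): name is "scene" or "side" or "wrist"; returns a dict with "frame" (420x560x3 uint8, blue, green, red), "depth" (420x560 float32, m along the optical axis (not along the pixel's ray), 0 where there is no reading), "camera_matrix" (3x3 intrinsics, pixels), "view" (4x4, takes a point from world to camera coordinates). Camera axes: x right, y up, looking along -z (the intrinsics and any distortion apply to the point x, -y, -z); pixel columns grow to the right and rows downward; lengths in m; the calibration is good to about 2 mm. A picture is of the moment at which its call begins.
A pose or a line that the arm cannot do raises IKError and nothing moves.
- job_done(): hands the job in; it is judged then, once.
The state is a dict: "time": time; "joint_pos": joint angles; "dq": joint speeds; "joint_torque": joint torques, N m; "ee_pos": TCP position; "ee_rot": TCP orientation; "ft_force": force on the tool from outside, world axes, zero at the start; "moment": the same for the moment, N m; "finger_gap": finger opening in m; "finger_force": force on a finger pad.
Only numpy, scipy, OpenCV 4.12 (cv2) and the standard library are available. Lean on these libraries where they do the work, as an engineer would, in place of code of your own. Each camera call takes 0.05 s, during which the arm holds its last target. There are 200 camera calls.

### The job

Two white plastic canisters are clamped on the bench. Take the safety cap off the low, square one: grip the cap, press it down firmly, give it about a quarter turn anticlockwise (seen from above) while it is pressed, and lift it off. Set the cap down in the shallow steel tray, flat on the tray's floor and right way up, and let go of it only there.

Things in the scene. Friction and masses are not known exactly. Their poses are not given: they have to be found in the camera images.
- safety_cap: Loose ribbed round grey cap, 53 mm across, 34 mm high, 40 g, on the square canister. Origin: centre of its lower rim; z up. Locked, its rim is 121 mm, its top 155 mm above the bench; 23 mm free below the rim. Grip at any yaw, firmly (40 N). Locked it cannot turn or lift. Pressed 4 mm or more (13 N at 4, 16 N at 6 mm, hard stop at 9) and turned 60 to 130 degrees anticlockwise, it lifts off: raise it 40 mm straight up.
- square_canister: Low square white canister, 104 x 104 mm, 98 mm high to the neck, fixed to the bench in a 116 mm square steel stand, at the left or right. Origin: centre of the stand's underside, on the cap's axis; z up. Its neck is a two-lug bayonet with a spring that pushes the cap up into notches with 7 N. Locked, cap and canister have parallel x axes; the lugs are clear after 50 degrees, a stop comes at 140.
- round_canister: The other canister, not to be opened: round, white, 94 mm in diameter, with the same grey cap, whose top is 189 mm above the bench; fixed in a like stand at the other side. Origin: centre of the underside of its stand; z up.
- tray: Shallow square steel tray, 130 x 130 mm, 14 mm high, walls and floor 3 mm thick, fixed to the bench in front of the canisters. Origin: centre of its underside, on the bench; z up; x and y along its sides.

How it is judged:
On the way, in this order (a step that is already met when the one before it is completed fails the run):
1. the cap is pressed down by at least 2.5 mm on the neck (z of safety_cap in the frame of square_canister below 0.1185 m and horizontal distance between safety_cap and square_canister below 0.006 m), for 0.1 s.
2. on the neck, the cap is turned by more than 40 degrees (angle between the x axis of safety_cap and the x axis of square_canister, either way round above 0.7 rad and z of safety_cap in the frame of square_canister below 0.135 m and horizontal distance between safety_cap and square_canister below 0.006 m), for 0.1 s.
3. the cap is lifted off the neck (z of safety_cap in the frame of square_canister above 0.145 m), for 0.1 s.
At the end, for the whole second after the job is handed in: The cap lies at rest on the floor of the steel tray, wholly between its walls (centre within 42 mm of the tray's centre along each side), right way up and level within 10 degrees (x of safety_cap in the frame of tray between -0.042 and 0.042 m and y of safety_cap in the frame of tray between -0.042 and 0.042 m and z of safety_cap in the frame of tray below 0.008 m and angle between safety_cap's own z axis and vertical below 0.17 rad and linear speed of safety_cap below 0.02 m/s); the robot touches nothing.
It fails at once if the cap is let go while off the neck and more than 30 mm above the bench (contact force between the fingers and safety_cap below 0.05 N and height (world z) of safety_cap above 0.03 m and (z of safety_cap in the frame of square_canister above 0.15 m or horizontal distance between safety_cap and square_canister above 0.04 m)).
It also fails if it takes over 51 s, if anything falls off the work surface, if the arm or the gripper's body presses on something with over 40 N, if the wrist force passes 120 N, or if a joint passes its speed limit or range.

## Working session

There is one attempt and no reset: what is moved stays moved. The work goes in short steps, each a Python script; the robot and the scene stay as the last script left them, time stands still between calls to the robot, and variables do not carry over. Pictures are saved under pics/ and viewed, at most 10 in all, crops included, and the job is handed in when it is done.

```bash
ls; mkdir -p pics; python3 - <<'E'
from bench import *
import cv2,numpy as np
s=state(); print(s)
for n in("scene","side"):
    g=get_image(n); np.savez(n+'.npz',**g); cv2.imwrite(f'pics/{n}0.png',g['frame'])
    print(n,g['camera_matrix'],g['view'])
E
```

```text
pics
{'time': 0.0, 'joint_pos': array([ 1.06432603e+00,  9.18633612e-02,  1.23185366e+00, -1.40859934e-05,
        1.81982645e+00, -5.66726638e-02]), 'dq': array([ 1.16693632e-03,  1.80878594e-03,  2.42764913e-05, -1.71567548e-04,
       -1.36666938e-04,  2.69429471e-04]), 'joint_torque': array([ 8.61338862e-06, -4.46461916e+01, -4.06439495e+01,  6.98520639e-02,
        2.95660843e-02, -1.20859431e-04]), 'ee_pos': array([0.26072329, 0.54007712, 0.22952239]), 'ee_rot': array([-2.64473072e-04,  2.23009310e-01,  9.74815827e-01, -9.38891131e-04]), 'ft_force': array([-0.27754709, -0.56354764,  0.05394484]), 'moment': array([ 0.00985453,  0.0156395 , -0.03458474]), 'finger_force': 0.0, 'finger_gap': 0.08799172660558097}
scene [[533.46986038   0.         282.48951133]
 [  0.         533.46986038 200.52504863]
 [  0.           0.           1.        ]] [[-0.89472552 -0.44660956  0.00248106  0.46202771]
 [ 0.29841801 -0.59369102  0.74731363 -0.25740138]
 [-0.33228443  0.66938097  0.66446684 -1.1946592 ]
 [ 0.          0.          0.          1.        ]]
side [[485.98896003   0.         276.6558771 ]
 [  0.         485.98896003 211.71188263]
 [  0.           0.           1.        ]] [[ 0.99751568 -0.06942724  0.01193028 -0.52011425]
 [ 0.03532111  0.63946022  0.7680124  -0.10214727]
 [-0.06094992 -0.76568302  0.64032384 -1.00013729]
 [ 0.          0.          0.          1.        ]]
```

View pics/scene0.png

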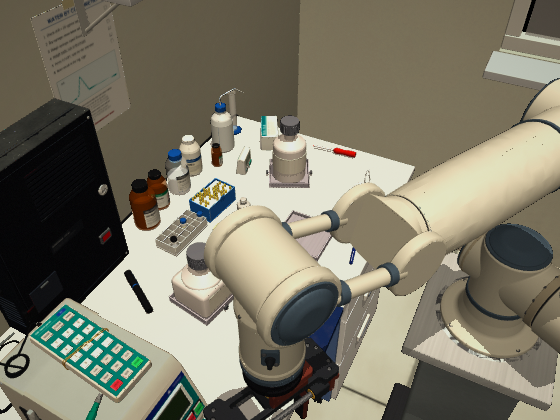

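View pics/side0.png

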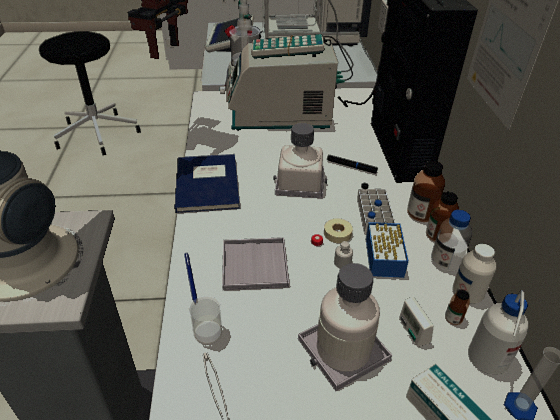

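The side view shows the square canister at the far side with its cap around (302,135), and the tray with corners at about (224,240), (285,239), (289,286) and (223,288). The round canister is near the camera, with its cap at (355,285). The scene view also shows the square canister's cap, at (197,257).

```bash
cat > h.py <<'E'
import numpy as np,cv2
def cloud(g):
    d=g['depth'];K=g['camera_matrix'];v,u=np.indices(d.shape)
    p=np.stack([(u-K[0,2])*d/K[0,0],-(v-K[1,2])*d/K[1,1],-d],-1)
    V=g['view'];return (p-V[:3,3])@V[:3,:3]
def ray(g,u,v,z):
    K=g['camera_matrix'];V=g['view'];R=V[:3,:3]
    r=R.T@np.array([(u-K[0,2])/K[0,0],-(v-K[1,2])/K[1,1],-1]);c=-R.T@V[:3,3]
    return c+r*(z-c[2])/r[2]
E
python3 - <<'E'
from h import *
np.set_printoptions(precision=4,suppress=True)
for n,box in(('side',(275,330,110,205)),('scene',(165,235,230,330))):
    g=dict(np.load(n+'.npz'));P=cloud(g);a,b,c,d=box
    Q=P[c:d,a:b].reshape(-1,3);m=g['depth'][c:d,a:b].ravel()>0;Q=Q[m]
    for lo,hi in((.148,.162),(.125,.148),(-.005,.005)):
        q=Q[(Q[:,2]>lo)&(Q[:,2]<hi)]
        if len(q)>4:print(n,lo,len(q),q.mean(0),cv2.minEnclosingCircle(q[:,:2].astype(np.float32)),q.min(0),q.max(0))
    cv2.imwrite(f'pics/{n}c.png',cv2.resize(g['frame'][c:d,a:b],None,fx=6,fy=6,interpolation=cv2.INTER_CUBIC))
g=dict(np.load('side.npz'))
for p in((223.5,240),(285,238.5),(289,286),(223,288)):print('tray',ray(g,*p,.014))
E
cd pics; python3 -c "
import cv2,numpy as np
a=cv2.imread('sidec.png');f=cv2.imread('side0.png')[230:296,215:298];f=cv2.resize(f,None,fx=5,fy=5)
o=np.zeros((570,800,3),np.uint8);o[:a.shape[0],:a.shape[1]]=a;o[:f.shape[0],340:340+f.shape[1]]=f;cv2.imwrite('comb.png',o)"
```

```text
side 0.148 278 [0.5946 0.2343 0.1555] ((0.5949679613113403, 0.2396276891231537), 0.028688224032521248) [0.5688 0.2111 0.1482] [0.6204 0.2668 0.1599]
side 0.125 193 [0.5929 0.22   0.1365] ((0.5954906940460205, 0.23501600325107574), 0.026194268837571144) [0.5694 0.2094 0.125 ] [0.6215 0.2379 0.148 ]
side -0.005 1523 [0.6172 0.316  0.0019] ((0.6167322993278503, 0.3317130506038666), 0.19448448717594147) [ 0.5285  0.1469 -0.0027] [0.7103 0.5069 0.005 ]
scene 0.148 305 [0.5999 0.2437 0.1544] ((0.5967556238174438, 0.2402629405260086), 0.027479765936732292) [0.5748 0.2147 0.1481] [0.622  0.2668 0.1586]
scene 0.125 134 [0.5907 0.2607 0.1371] ((0.5978914499282837, 0.2518075704574585), 0.02631549909710884) [0.5717 0.2479 0.125 ] [0.6238 0.2683 0.148 ]
scene -0.005 2150 [ 0.6292  0.2521 -0.0003] ((0.639906644821167, 0.19291576743125916), 0.17705632746219635) [ 0.4907  0.0451 -0.0049] [0.7891 0.3549 0.005 ]
tray [0.4095 0.026  0.014 ]
tray [0.5408 0.0232 0.014 ]
tray [ 0.5374 -0.1112  0.014 ]
tray [ 0.4104 -0.1088  0.014 ]
```

View pics/comb.png

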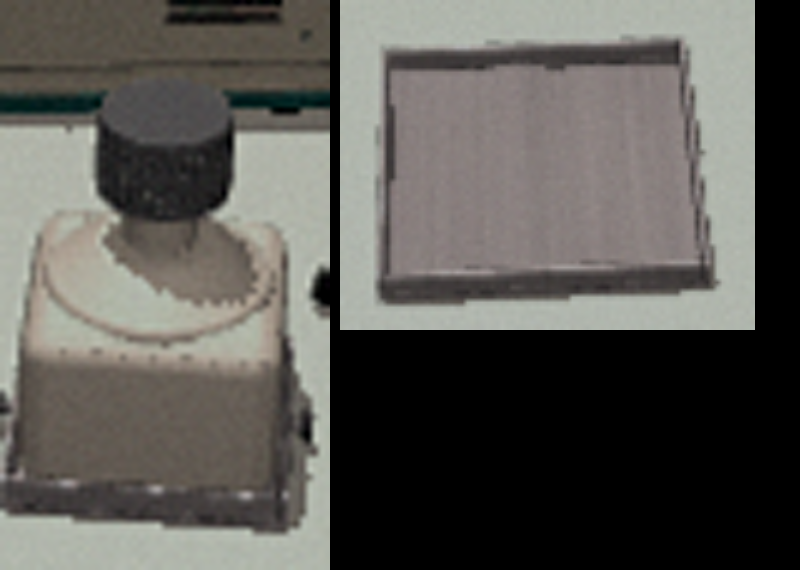

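The crop confirms a cap centre near (0.596, 0.240) with its top at 0.155, and a tray centre near (0.475, -0.042). Both the tray and the canister are nearly axis-aligned. Next I move above the cap and look with the wrist camera.

```bash
cat >> h.py <<'E'
def yaw(deg):
    a=np.radians(deg)/2;return [0,np.cos(a),np.sin(a),0]
E
python3 - <<'E'
from bench import *
from h import *
np.set_printoptions(precision=4,suppress=True)
g=dict(np.load('side.npz'));print('round',ray(g,355,280,.189))
p=state()['ee_pos'];move_l([p[0],p[1],.30])
move_to([.596,.239,.30],yaw(70))
s=state();print(s['time'],s['joint_pos'],s['ee_pos'],s['ft_force'])
for y in(70,165,175):print(y,inverse_kinematics([.596,.239,.14],yaw(y)))
print(inverse_kinematics([.475,-.042,.03],yaw(135)))
g=get_image('wrist');np.savez('w.npz',**g);cv2.imwrite('pics/w1.png',g['frame'])
P=cloud(g);Q=P[(g['depth']>0)];Q=Q[(np.hypot(Q[:,0]-.596,Q[:,1]-.239)<.045)]
for lo,hi in((.150,.160),(.125,.15)):
    q=Q[(Q[:,2]>lo)&(Q[:,2]<hi)];print(len(q),q.mean(0) if len(q) else '',cv2.minEnclosingCircle(q[:,:2].astype(np.float32)) if len(q) else'')
E
```

```text
round [ 0.6172 -0.2592  0.189 ]
2.3583 [0.3301 0.2372 0.9447 0.0005 1.9596 0.6771] [0.5954 0.2401 0.3001] [-0.3217  0.0605  0.2029]
70 [ 0.3284  0.205   1.2658 -0.      1.6708  0.6775]
165 [ 0.3284  0.205   1.2658 -0.      1.6708 -0.9806]
175 [ 0.3284  0.205   1.2658 -0.      1.6708 -1.1551]
[-0.1596 -0.1904  1.8604 -0.      1.4716 -0.945 ]
1802 [0.5967 0.24   0.1554] ((0.5962821245193481, 0.2389860898256302), 0.02615167945623398)
197 [0.6017 0.2588 0.1398] ((0.5963476300239563, 0.23994025588035583), 0.026736212894320488)
```

View pics/w1.png

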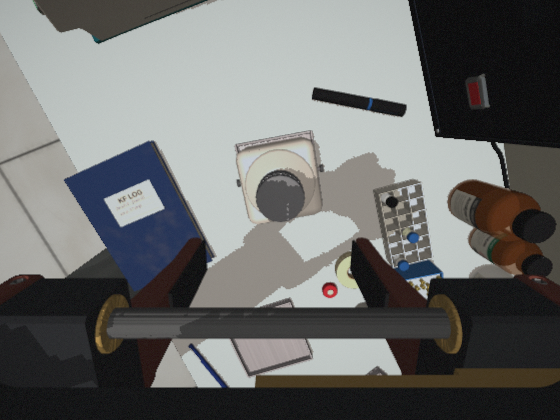

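The wrist view shows the cap top at (281,196). All three cameras agree on a centre of (0.596, 0.2396) within 1 mm, so I descend, grip and press.

```bash
cat >> h.py <<'E'
def rep(t):
    from bench import state
    s=state();e=s['ee_pos'];print(t,round(s['time'],2),'p',e.round(4),'F',s['ft_force'].round(1),'M',s['moment'].round(2),'gap',round(s['finger_gap'],4),'ff',round(s['finger_force'],1),'j6',round(s['joint_pos'][5],3))
E
python3 - <<'E'
from bench import *
from h import *
x,y=.596,.2396
move_l([x,y,.20]);rep('above')
move_l([x,y,.132],speed=.08);hold(.3);rep('at')
close();hold(.3);rep('closed')
g=get_image('wrist');cv2.imwrite('pics/w2.png',g['frame'])
g=get_image('side');cv2.imwrite('pics/s2.png',cv2.resize(g['frame'][90:230,220:400],None,fx=4,fy=4))
move_l([x,y,.126],speed=.02);hold(.3);rep('pressed')
E
```

```text
above 3.23 p [0.5962 0.2399 0.2014] F [ 0.1 -0.2  0.3] M [0.01 0.08 0.02] gap 0.0877 ff 0.0 j6 0.678
at 4.53 p [0.5962 0.2396 0.1325] F [ 0.2  0.9 -0.5] M [-0.04  0.06 -0.  ] gap 0.0877 ff 0.0 j6 0.678
closed 5.47 p [0.5967 0.2393 0.132 ] F [ 4.8 -0.  -1.4] M [-0.18 -0.69  0.  ] gap 0.0514 ff 30.0 j6 0.678
pressed 6.33 p [0.5967 0.2394 0.1294] F [ 0.2 -3.1  9.6] M [-0.56  0.1   0.02] gap 0.0518 ff 30.0 j6 0.678
```

```bash
python3 - <<'E'
from bench import *
from h import *
x,y=.5964,.2393
move_l([x,y,.1195],speed=.02,orientation=yaw(70));hold(.3);rep('pressed')
if state()['ee_pos'][2]<.1275:
    for a in(80,90,100):
        move_to([x,y,.1195],yaw(a));hold(.1);rep(a)
E
```

```text
pressed 7.1 p [0.5968 0.2394 0.1249] F [-4.1 -4.4 16.2] M [-0.63  0.93 -0.05] gap 0.0516 ff 30.0 j6 0.678
80 7.49 p [0.5973 0.2399 0.1252] F [-2.1 -1.9 18.2] M [-0.47  0.56  0.06] gap 0.0514 ff 30.0 j6 0.503
90 7.88 p [0.5975 0.2402 0.1253] F [-1.6 -1.1 16.7] M [-0.3   0.39  0.07] gap 0.0514 ff 30.0 j6 0.329
100 8.28 p [0.5976 0.2403 0.1253] F [-1.4 -0.7 16.9] M [-0.09  0.34  0.07] gap 0.0516 ff 30.0 j6 0.154
```

```bash
python3 - <<'E'
from bench import *
from h import *
x,y=.5968,.2396
for a in(120,140,160,168):
    move_to([x,y,.1195],yaw(a));hold(.1);rep(a)
hold(.2)
move_l([x,y,.135],speed=.03);hold(.2);rep('up3')
move_l([x,y,.150],speed=.03);rep('up18')
if abs(state()['ft_force'][2])<8:
    move_l([x,y,.215],speed=.08);hold(.2);rep('lifted')
    g=get_image('side');cv2.imwrite('pics/s3.png',g['frame'])
E
```

```text
120 8.8 p [0.5978 0.2407 0.1252] F [-1.4  0.2 16.4] M [-0.15  0.45  0.05] gap 0.0518 ff 30.0 j6 -0.195
140 9.32 p [0.5975 0.2408 0.1252] F [-3.2 -0.6 16.8] M [-0.15  0.63  0.05] gap 0.0517 ff 30.0 j6 -0.544
160 9.85 p [0.5975 0.2407 0.1252] F [-4.  -0.3 16.8] M [-0.16  0.55  0.09] gap 0.0518 ff 30.0 j6 -0.893
168 10.21 p [0.5974 0.2407 0.1251] F [-3.5  0.3 17.5] M [-0.09  0.61  0.07] gap 0.0516 ff 30.0 j6 -1.033
up3 11.28 p [0.5965 0.2395 0.1342] F [-0.5 -0.5 -0.6] M [ 0.04  0.01 -0.01] gap 0.0523 ff 30.0 j6 -1.032
up18 11.93 p [0.5969 0.2396 0.1501] F [-0.2  0.1 -0.1] M [ 0.05 -0.02  0.01] gap 0.0519 ff 30.0 j6 -1.032
lifted 13.09 p [0.5966 0.2395 0.2142] F [ 0.  -0.  -0.9] M [ 0.   -0.01 -0.  ] gap 0.0516 ff 30.0 j6 -1.032
```

```bash
ls pics
```

```text
comb.png
s2.png
s3.png
scene0.png
scenec.png
side0.png
sidec.png
w1.png
w2.png
```

View pics/s3.png

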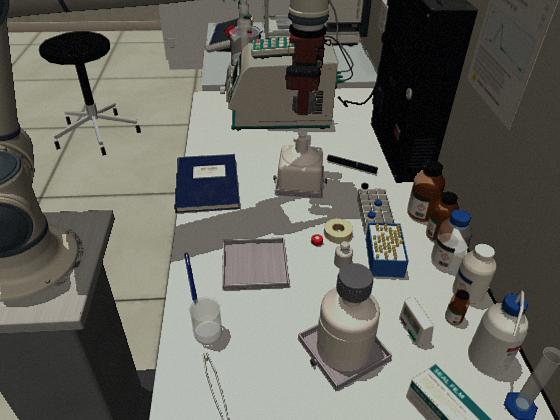

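The neck is bare at (303,145) and the cap is in the fingers at about (305,105). I carry it to the tray and set it down until contact.

```bash
python3 - <<'E'
from bench import *
from h import *
x,y=.475,-.042
move_l([.5966,.2395,.26],speed=.1)
move_to([x,y,.26],yaw(135));hold(.2);rep('over')
move_l([x,y,.05],speed=.1);hold(.2);rep('low')
g=get_image('side');cv2.imwrite('pics/s4.png',cv2.resize(g['frame'][170:320,180:380],None,fx=4,fy=4))
move_l([x,y,.022],speed=.05);hold(.3);rep('near')
f0=state()['ft_force'][2];z=.022
while z>.008 and state()['ft_force'][2]-f0<4:
    z-=.0015;move_l([x,y,z],speed=.02);hold(.1)
rep('down')
E
```

```text
over 15.12 p [ 0.4755 -0.0412  0.2598] F [-0.4 -0.5  0. ] M [-0.02 -0.03 -0.02] gap 0.0517 ff 30.0 j6 -0.945
low 17.57 p [ 0.4751 -0.042   0.0503] F [0.1 0.2 0.2] M [-0.03 -0.   -0.01] gap 0.0518 ff 30.0 j6 -0.945
near 18.62 p [ 0.4752 -0.042   0.0223] F [ 0.1  0.2 -0.3] M [-0.08  0.01  0.01] gap 0.0514 ff 30.0 j6 -0.945
down 20.73 p [ 0.4753 -0.0421  0.0138] F [-1.1 -0.9  5.5] M [-0.02  0.48 -0.06] gap 0.0519 ff 30.0 j6 -0.945
```

View pics/s4.png

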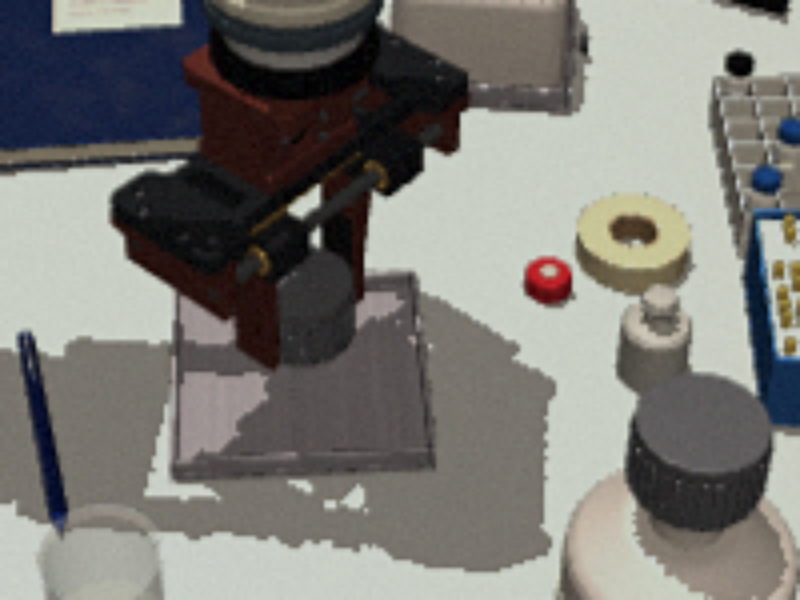

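The cap is upright over the tray, at crop position (315,305). Contact came at z = 0.0138, matching the expected 0.014, so I release and retreat.

```bash
python3 - <<'E'
from bench import *
from h import *
gripper_open();hold(.3);rep('open')
p=state()['ee_pos'];move_l([p[0],p[1],.20],speed=.1);hold(.3);rep('up')
g=get_image('side');cv2.imwrite('pics/s5.png',cv2.resize(g['frame'][170:320,180:380],None,fx=4,fy=4))
P=cloud(g);Q=P[g['depth']>0];Q=Q[(np.hypot(Q[:,0]-.475,Q[:,1]+.042)<.05)&(Q[:,2]>.031)&(Q[:,2]<.045)];print(len(Q),Q.min(0),Q.max(0),Q.mean(0))
E
```

```text
open 21.76 p [ 0.475 -0.042  0.013] F [ 0.1 -0.3 -0.6] M [-0.07  0.   -0.04] gap 0.0881 ff 0.0 j6 -0.945
up 24.07 p [ 0.475  -0.042   0.1999] F [0.2 0.6 0.2] M [-0.02  0.06  0.01] gap 0.0875 ff 0.0 j6 -0.945
417 [ 0.45028562 -0.06813267  0.03101627] [ 0.50066947 -0.01394562  0.0419632 ] [ 0.47492703 -0.04410349  0.03784555]
```

View pics/s5.png

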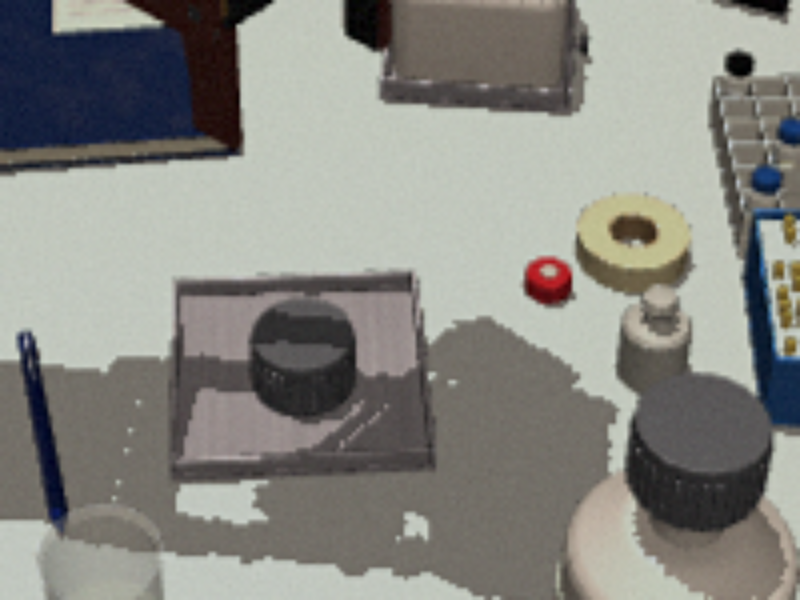

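The cap sits flat and upright in the middle of the tray, at crop position (302,357), and the gripper is clear.

```bash
python3 -c "
from bench import *
print(job_done())"
```

```text
the job is handed in; nothing more can be done
None
```

I pressed the safety cap, turned it about 98° anticlockwise, lifted it off and set it flat and upright in the middle of the tray; the job is handed in (about 24 s on the robot's clock), though it returned no verdict.

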